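Rock the locating block out of the cheese cutter

TASK

Slide the cheese cutter's carriage all the way to its end stop so that the locating block is uncovered, then grip the block and rock it side to side along the rails, leaning it well over each way in its socket until both keepers have given way. Lift it straight up until its underside is about 2 cm above the top of the socket, and finish while still holding it there, upright and still over the socket; leave the carriage at its stop and everything else where it is.

Things in the scene. Friction and masses are not known exactly. Their poses are not given: they have to be found in the camera images.
- cutter: Table cheese cutter, fixed: plywood board 230 (x) x 380 (y) mm, 12 mm thick, steel rails along its long sides at x = +-95 mm (36 mm high). Origin on the table under the board; z up, y along the rails towards the carriage's end stop (roughly to the robot's left). An aluminium socket housing, 69 (x) x 72 (y) mm, top 60 mm above the table, stands between the rails at x = 0, y = -90 mm.
- socket (a point): Centre of the housing's open mouth, at its top, 60 mm above the table. The socket's floor is 12 mm above the table. Steel keepers on its +y and -y sides lap 3 mm over the shoulders of the block's foot: a straight pull locks after some 2.5 mm.
- carriage (a joint): Carriage position along the cutter's y, m; end stop at 0.210. Starts at 0.01 to 0.05, where it bars the block from above. About 4 N of friction; stays where left. A steel bridge over both rails, 198 (x) x 76 (y) mm, flat roof 112 to 122 mm above the table, upright wooden knob in the middle. At the stop its centre is 180 mm from the socket's.
- knob_top (a point): Centre of the top of the carriage's knob, 172 mm above the table. The knob is an upright round post 26 mm in diameter, 50 mm tall (122 to 172 mm above the table).
- block: Locating block, white plastic, loose, 0.1 to 0.2 kg, seated in the socket. Origin: centre of its underside, 12 mm above the table when seated; axes as the cutter's. Foot 50 (x) x 30 (y) x 40 mm tall, its lowest 5 mm only 10 mm wide in y so that it can rock towards +y and -y; neck 30 x 16 mm up to 56 mm; upright grip plate 16 (x) x 36 (y) mm from 56 to 90 mm.
- block_grip (a point): Centre of the grip plate, 73 mm above the block's underside; seated, the plate stands 68 to 102 mm above the table: grip its 16 mm thickness from above. To free the block, lean it about its foot some 0.15 rad (9 degrees; the grip goes 11 mm sideways) towards +y and as far towards -y: each lean pushes one keeper back and it stays back. Then lift straight out.
- keeper_left (a joint): How far the keeper on the socket's +y side has been pushed back (towards +y), m: 0 (start) to 0.007. A steel lip level with the housing's top, inner edge 12 mm from the socket's centre; about 9 N of friction, stays where pushed. The block passes it from about 0.0035 on.
- keeper_right (a joint): The same for the keeper on the socket's -y side (pushed back towards -y).
- cheese: piece of hard cheese, 70 x 50 x 45 mm, lying loose on the cutter's board between the rails; the carriage passes over it without touching. Origin: centre of underside
- ramekin: small white bowl, 76 mm across, 42 mm high, beside the cutter on its far side. Origin: centre of underside
- jar: closed jar, 60 mm across, 75 mm high, beside the cutter on its far side. Origin: centre of underside
- mill: wooden pepper mill, 52 mm across, 130 mm high, standing to the right. Origin: centre of underside
- spatula: spatula lying flat to the right of the cutter
- waffle_a: waffle, 100 mm across, 18 mm thick, lying loose on the steel tray to the left (a second one on the tray is fixed). Origin: centre of underside

How it is judged:
By the outcome, as a careful person would: the job done as asked, in the order asked, and still so for the second after the job is handed in, while the arm keeps its last pose, push and grip.
It also fails if it takes over 67 s, if anything falls off the work surface, if the arm or the gripper's body presses on something with over 40 N, if the wrist force passes 120 N, or if a joint passes its speed limit or range.

ROBOT

A 7-joint arm with a two-finger parallel gripper is mounted at the origin on the work surface. World frame = base frame: x ahead of the robot, y to its left, z up, the work surface at z = 0. Lengths are in m, angles in rad, forces in N, time in s.
With the tool pointing down it reaches from about 0.425 to 0.925 m from the base axis. Payload 6.8 kg.
Tool frame: the origin (TCP) lies on the mounting face of the last link; the fingertips stand 173 mm ahead of it and the grasp point (between the pads) lies 155 mm ahead of it; z points along the fingers, y is the line along which they close (so a half turn about z gives the same grasp; the last joint's range is limited). The gripper opens to 85 mm and grips with 20 to 120 N. Pads are 22 mm wide; open, the fingers measure 114 mm over their backs; the gripper's body (76 mm by 85 mm) begins 54 mm behind the grasp point. The pads swing forward as they close: fully open they stand 13 mm farther back than shut.
Start: joints at [1.146, 0.477, 0.022, 1.555, -0.011, 1.109, -0.083], TCP at [0.21, -0.641, 0.405] pointing down, gripper open.
Joint ranges: [-2.96, 2.96], [-0.34, 2.1], [-1.41, 1.46], [0.24, 2.44], [-1.37, 4.51], [0.17, 1.92], [-2.96, 2.96]. Speed limits (rad/s): [2.39, 2.39, 3.14, 3.14, 3.14, 3.14, 3.14].

INTERFACE

Orientations are given as a rotation vector (axis times angle).
In Python, from bench import r gives the robot as it stands.
- The arm moves only by the tool carry_out, never from a script. Its argument "moves" is a list of rows, each a list of 5 numbers: the shift along the tool's x, y, z in m, then the turn about the tool's z in rad, then the finger opening in m, from 0 to 0.0854. In form: [[dx, dy, dz, roll, claw], ...]. A call has exactly 8 rows; each row is the pose to reach, as a shift and turn from the pose commanded when the call began, along the tool's axes at that moment; what a row does not reach only later rows make up. A row lasts 1/10 s, in which the tool goes at most 50 mm and 8.59 degrees, less where a joint would pass 70% of its speed; a pose out of reach is approached as far as the arm can. A call with a gripper value outside its range is refused whole. The fingers move at their own pace and stop on an object; "force" is the grip in N (left out, the last holds). Time passes only in rows, so rows that repeat a pose let the fingers close, or fill a call up. It gives the time, the measured TCP pose, the force, the opening and the grip force at its end, in the units of the state.
- r.get_obs(): the state, without advancing time (a new reading comes with each control period).
- r.grab_frame(name): name is "scene" or "top" or "wrist"; returns the picture (400x640x3 uint8, red, green, blue); there is no depth.
- r.calibration(name): a dict with "fx", "fy", "cx", "cy" (pixels), "k1" (the pictures are not rectified: a ray, as slopes to the right and down, at radius r is drawn at 1 + k1 r^2 times it, then the intrinsics apply), "rvec" (rotation vector, rad) and "tvec" (3), from world to camera coordinates, as OpenCV has them. Camera axes: x right, y down, z forward; pixel columns grow to the right and rows downward; lengths in m; the calibration is good to about 2 mm. A picture is of the moment at which its call begins: read the wrist's pose just before it. calibration takes no time and is no camera call; for the wrist camera it gives the pose at the moment of the call.
- r.hand_in(): hands the job in; it is judged then, once.
The state is a dict: "clock": time; "joints": joint angles; "qvel": joint speeds; "tau": joint torques, N m; "tcp_pos": TCP position; "orientation": TCP orientation; "contact_force": force on the tool from outside, world axes, zero at the start; "moment": the same for the moment, N m; "grip_width": finger opening in m; "gripper_force": force on a finger pad.
Only numpy, scipy, OpenCV 4.12 (cv2) and the standard library are available. Lean on these libraries where they do the work, as an engineer would, in place of code of your own. Each camera call takes 0.05 s, during which the arm holds its last target. There are 200 camera calls.

## Working session

There is one attempt and no reset: what is moved stays moved. The work goes in short steps, Python scripts to look and compute and a tool call to move; the robot and the scene stay as the last step left them, time stands still between calls to the robot, and variables do not carry over. Pictures are saved under pics/ and viewed, at most 10 in all, crops included, and the job is handed in when it is done.

Besides the shell and the picture viewer there is one more tool, called after "Request:" in YAML: its name, and indented under it one key for each argument. carry_out: Moves the arm, as the interface text tells. Its arguments: {"type":"object","properties":{"moves":{"type":"array","items":{"type":"array","items":{"type":"number"}}},"force":{"type":"number"}},"required":["moves"]}

```bash
mkdir -p pics; cat > h.py <<'E'
import numpy as np,cv2
from bench import r
from scipy.spatial.transform import Rotation as R
def save(n,f):
    im=r.grab_frame(n); cv2.imwrite(f,cv2.cvtColor(im,cv2.COLOR_RGB2BGR)); return im
def ray(n,u,v,c=None):
    c=c or r.calibration(n); x=(u-c['cx'])/c['fx']; y=(v-c['cy'])/c['fy']
    X,Y=x,y
    for _ in range(20):
        s=1+c['k1']*(X*X+Y*Y); X,Y=x/s,y/s
    M=R.from_rotvec(c['rvec']).as_matrix(); o=-M.T@np.array(c['tvec'])
    return o,M.T@np.array([X,Y,1])
def atz(n,u,v,z,c=None):
    o,d=ray(n,u,v,c); return o+d*(z-o[2])/d[2]
def proj(n,P,c=None):
    c=c or r.calibration(n); p=R.from_rotvec(c['rvec']).as_matrix()@np.array(P)+np.array(c['tvec'])
    X,Y=p[0]/p[2],p[1]/p[2]; s=1+c['k1']*(X*X+Y*Y)
    return np.array([X*s*c['fx']+c['cx'],Y*s*c['fy']+c['cy']])
E
python3 - <<'E'
from h import *
o=r.get_obs(); print(o['clock'],o['tcp_pos'],R.from_rotvec(o['orientation']).as_matrix().round(3),o['contact_force'])
save('top','pics/top.png');save('scene','pics/scene.png')
E
```

```text
0.0 [ 0.21020041 -0.64115102  0.40374197] [[ 0.95   0.312 -0.001]
 [ 0.312 -0.95   0.002]
 [-0.    -0.002 -1.   ]] [-0.32912773 -0.36003893  0.51051712]
```

View pics/top.png

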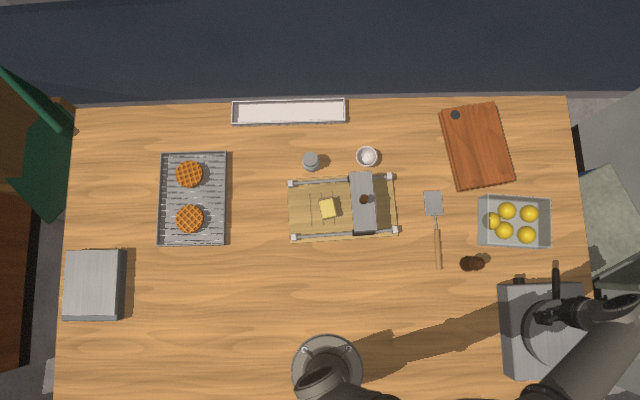

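View pics/scene.png

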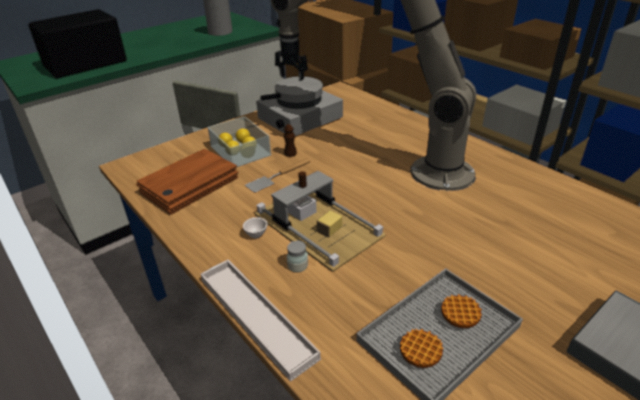

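The top view shows the board at about u 288–398, v 173–243, the carriage at u≈362 and the knob top at (364,199). The block is hidden under the carriage. I'll enlarge this area.

```bash
python3 - <<'E'
from h import *
im=cv2.imread('pics/top.png')[160:255,275:410]
cv2.imwrite('pics/c1.png',cv2.resize(im,None,fx=5.9,fy=5.9,interpolation=cv2.INTER_CUBIC))
for n,u,v,z in [('knob',364,199,.172),('railLT',291,183,.036),('railRT',390,176,.036),('railRB',396,230,.036),('railLB',294,237,.036)]: print(n,atz('top',u,v,z).round(4))
print(r.calibration('top'))
E
```

```text
knob [ 0.5512 -0.1319  0.172 ]
railLT [0.6387 0.1094 0.036 ]
railRT [ 0.6547 -0.2407  0.036 ]
railRB [ 0.4633 -0.251   0.036 ]
railLB [0.4486 0.1009 0.036 ]
{'fx': 385.6268635777659, 'fy': 385.6268635777659, 'cx': 326.78022657127997, 'cy': 197.798852601908, 'k1': -0.056492940360910175, 'rvec': array([ 2.09957786, -2.15536125,  0.18559224]), 'tvec': array([-7.58228783e-05,  5.79874620e-01,  1.28106013e+00])}
```

View pics/c1.png

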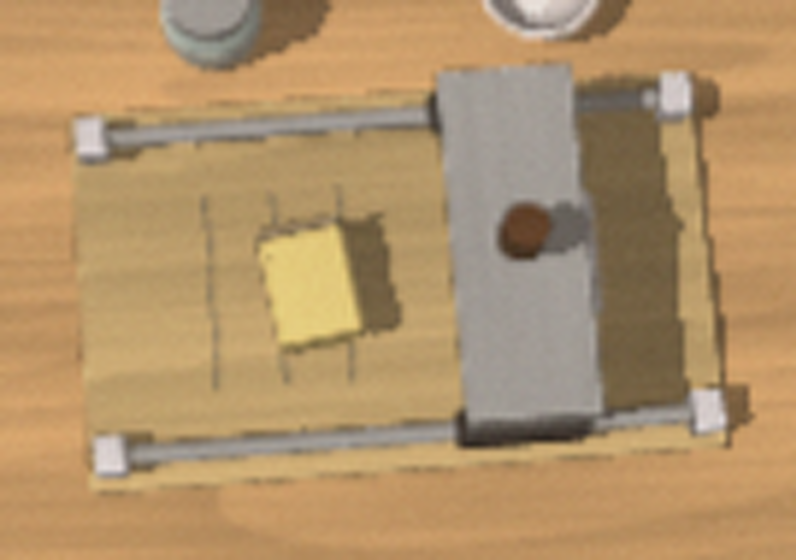

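The crop shows the rail end blocks at crop pixels (91,137), (675,92), (708,410) and (110,455), and the knob top at (524,230).

```bash
python3 - <<'E'
from h import *
f=lambda u,v,z: atz('top',275+(u+.5)/5.9-.5,160+(v+.5)/5.9-.5,z)
P=[f(91,137,.038),f(675,92,.038),f(708,410,.038),f(110,455,.038)]
Q=[f(76,115,.012),f(92,490,.012),f(727,447,.012)]
for p in P+Q: print(p.round(4))
C=sum(P)/4; d=P[0]-P[1]+P[3]-P[2]; yaw=np.arctan2(-d[0],d[1]); print('C',C,'yaw',yaw, 'board yaw',np.arctan2(-(Q[1]-Q[2])[0],(Q[1]-Q[2])[1]))
ey=np.array([-np.sin(yaw),np.cos(yaw)]);ex=np.array([np.cos(yaw),np.sin(yaw)])
print('Q center',(Q[0]+Q[2])/2)
k=f(524,230,.172); print('knob',k,'in cutter',ex@(k-C)[:2],ey@(k-C)[:2])
print('socket',C[:2]-.09*ey)
o=r.get_obs(); M=R.from_rotvec(o['orientation']).as_matrix(); print('to knob tool', M.T@(k+[0,0,.155-.03]-o['tcp_pos'])); 
print('tool y axis yaw vs cutter ex', np.arctan2(M[1,1],M[0,1]), yaw, 'tip z',o['tcp_pos'][2]-.173)
E
```

```text
[0.6391 0.1127 0.038 ]
[ 0.6573 -0.2369  0.038 ]
[ 0.4664 -0.2459  0.038 ]
[0.4495 0.1034 0.038 ]
[0.6588 0.1243 0.012 ]
[0.4311 0.1166 0.012 ]
[ 0.4465 -0.2606  0.012 ]
C [ 0.55307568 -0.06669497  0.038     ] yaw 0.05024437162829131 board yaw 0.04078611215936909
Q center [ 0.5526564  -0.06815189  0.012     ]
knob [ 0.55260696 -0.13008537  0.172     ] in cutter -0.0036517958570925725 -0.06328685656530153
socket [ 0.55759577 -0.15658139]
to knob tool [ 0.48459459 -0.37881204  0.10738846]
tool y axis yaw vs cutter ex -1.2539934096819938 0.05024437162829131 tip z 0.2308309687818063
```

Request:
carry_out:
  moves:
    - [0.485,-0.379,0,-1.3,0.085]
    - [0.485,-0.379,0,-1.3,0.085]
    - [0.485,-0.379,0,-1.3,0.085]
    - [0.485,-0.379,0,-1.3,0.085]
    - [0.485,-0.379,0,-1.3,0.085]
    - [0.485,-0.379,0,-1.3,0.085]
    - [0.485,-0.379,0,-1.3,0.085]
    - [0.485,-0.379,0,-1.3,0.085]
  force: 30

```text
clock: 0.9
tcp_pos: [0.4336, -0.3073, 0.4046]
orientation: [-2.274, -2.167, 0.0]
contact_force: [1.6, -0.1, -0.9]
grip_width: 0.0853
gripper_force: 0.0
```

```bash
cat >> h.py <<'E'
def st(tgt=None,yaw=.047):
    o=r.get_obs(); M=R.from_rotvec(o['orientation']).as_matrix()
    print('t',round(o['clock'],2),'tcp',o['tcp_pos'].round(4),'F',np.round(o['contact_force'],1),'M',np.round(o['moment'],2),'w',round(float(o['grip_width']),4),'gf',np.round(o['gripper_force'],1),'zax',M[:,2].round(4))
    print('roll needed',np.arctan2(M[1,1],M[0,1])-yaw)
    if tgt is not None: print('shift',(M.T@(np.array(tgt)-o['tcp_pos'])).round(4))
    return o,M
E
python3 -c "
from h import *
st([.5526,-.130,.37])"
```

```text
t 0.9 tcp [ 0.4336 -0.3073  0.4046] F [ 1.6 -0.1 -0.9] M [-0.   -0.02 -0.05] w 0.0853 gf 0.0 zax [-3.e-04 -1.e-04 -1.e+00]
roll needed -0.09503366977146192
shift [0.1828 0.1103 0.0345]
```

Request:
carry_out:
  moves:
    - [0.183,0.11,0,-0.095,0.085]
    - [0.183,0.11,0,-0.095,0.085]
    - [0.183,0.11,0.0,-0.095,0.085]
    - [0.183,0.11,0.0,-0.095,0.085]
    - [0.183,0.11,0.0,-0.095,0.085]
    - [0.183,0.11,0.01,-0.095,0.085]
    - [0.183,0.11,0.015,-0.095,0.085]
    - [0.183,0.11,0.015,-0.095,0.085]

```text
clock: 1.7
tcp_pos: [0.5513, -0.1348, 0.388]
orientation: [-2.178, -2.261, 0.005]
contact_force: [-0.1, -0.4, 1.0]
grip_width: 0.0847
gripper_force: 0.0
```

```bash
python3 -c "
from h import *
st([.5526,-.130,.308])
save('wrist','pics/w1.png'); c=r.calibration('wrist'); print(proj('wrist',[.5526,-.130,.172],c), proj('wrist',[.5526,-.130,.122],c))"
```

```text
t 1.7 tcp [ 0.5513 -0.1348  0.388 ] F [-0.1 -0.4  1. ] M [-0.03  0.07  0.07] w 0.0847 gf 0.0 zax [-3.6e-03 -6.0e-04 -1.0e+00]
roll needed -0.00940404657216038
shift [0.0048 0.0018 0.08  ]
[324.01551449 226.23776368] [323.2330787 201.1896997]
```

View pics/w1.png

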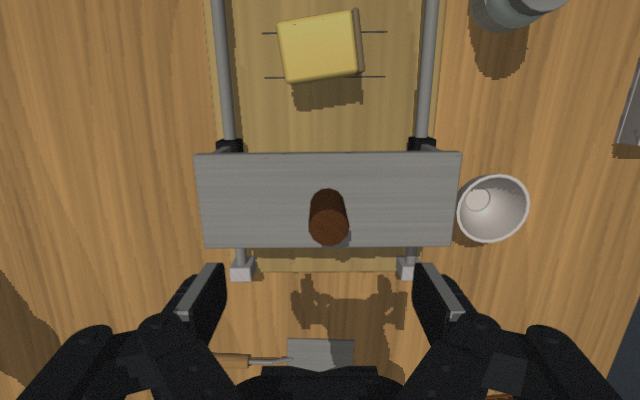

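The wrist view shows the knob top at (329,227), the roof corners at (195,154), (459,152), (453,246) and (203,248), and the rear rail end blocks at (242,269) and (407,268).

```bash
python3 -c "
from h import *
c=r.calibration('wrist')
k=atz('wrist',329,227,.172,c);print(k)
P=[atz('wrist',u,v,.122,c) for u,v in [(195,154),(459,152),(453,246),(203,248)]]
print(np.round(P,4),sum(P)/4)
for a,b in ((0,1),(3,2)):
  d=P[b]-P[a];print(np.arctan2(d[1],d[0]))
st([k[0],k[1],.308])"
```

```text
[ 0.5556795  -0.13038498  0.172     ]
[[ 0.4579 -0.0976  0.122 ]
 [ 0.6493 -0.0888  0.122 ]
 [ 0.6574 -0.1635  0.122 ]
 [ 0.4582 -0.173   0.122 ]] [ 0.55570337 -0.13069632  0.122     ]
0.04588032876075013
0.047928769501589495
t 1.75 tcp [ 0.5516 -0.1347  0.3887] F [ 0.5 -0.4  0.5] M [-0.   -0.02 -0.01] w 0.0849 gf 0.0 zax [-2.4e-03 -6.0e-04 -1.0e+00]
roll needed -0.009477547834428827
shift [0.0042 0.0044 0.0807]
```

Request:
carry_out:
  moves:
    - [0.004,0.004,0.0,-0.01,0.085]
    - [0.004,0.004,0.035,-0.01,0.085]
    - [0.004,0.004,0.06,-0.01,0.08]
    - [0.004,0.004,0.08,-0.01,0.05]
    - [0.004,0.004,0.08,-0.01,0.02]
    - [0.004,0.004,0.08,-0.01,0.02]
    - [0.004,0.004,0.08,-0.01,0.02]
    - [0.004,0.004,0.08,-0.01,0.02]
  force: 40

```text
clock: 2.55
tcp_pos: [0.5563, -0.1285, 0.3111]
orientation: [2.165, 2.276, -0.001]
contact_force: [-5.8, 0.4, 4.4]
grip_width: 0.025
gripper_force: 40.3
```

```bash
python3 -c "
from h import *
st()"
```

```text
t 2.55 tcp [ 0.5563 -0.1285  0.3111] F [-5.8  0.4  4.4] M [0.02 1.06 0.06] w 0.025 gf 40.3 zax [-4.e-04 -8.e-04 -1.e+00]
roll needed 0.0033782773961507293
```

Request:
carry_out:
  moves:
    - [0.01,0,0,0,0.02]
    - [0.03,0,0,0,0.02]
    - [0.055,0,0,0,0.02]
    - [0.08,0,0,0,0.02]
    - [0.105,0,0,0,0.02]
    - [0.125,0,0,0,0.02]
    - [0.135,0,0,0,0.02]
    - [0.14,0,0,0,0.02]

```text
clock: 3.35
tcp_pos: [0.5493, 0.0117, 0.3111]
orientation: [2.163, 2.277, -0.002]
contact_force: [-6.1, -5.6, 7.9]
grip_width: 0.0246
gripper_force: 40.7
```

Request:
carry_out:
  moves:
    - [0.002,0,0,0,0.02]
    - [0.004,0,0,0,0.02]
    - [0.006,0,0,0,0.02]
    - [0.008,0,0,0,0.02]
    - [0.01,0,0,0,0.02]
    - [0.011,0,0,0,0.02]
    - [0.012,0,0,0,0.02]
    - [0.013,0,0,0,0.02]

```text
clock: 4.15
tcp_pos: [0.5487, 0.0232, 0.311]
orientation: [2.165, 2.275, -0.002]
contact_force: [-5.7, -4.1, 7.7]
grip_width: 0.0253
gripper_force: 40.7
```

Request:
carry_out:
  moves:
    - [0.001,0,0,0,0.02]
    - [0.002,0,0,0,0.02]
    - [0.003,0,0,0,0.02]
    - [0.004,0,0,0,0.02]
    - [0.005,0,0,0,0.02]
    - [0.005,0,0,0,0.02]
    - [0.005,0,0,0,0.02]
    - [0.005,0,0,0,0.02]

```text
clock: 4.95
tcp_pos: [0.5485, 0.0284, 0.3111]
orientation: [2.165, 2.275, -0.002]
contact_force: [-5.3, -3.8, 6.9]
grip_width: 0.0246
gripper_force: 40.7
```

```bash
python3 -c "
from h import *
st()"
```

```text
t 4.95 tcp [0.5485 0.0284 0.3111] F [-5.3 -3.8  6.9] M [-0.7   1.17  0.04] w 0.0246 gf 40.7 zax [ 2.0e-04 -1.9e-03 -1.0e+00]
roll needed 0.0026424972890744525
```

Request:
carry_out:
  moves:
    - [0.001,0,0,0,0.02]
    - [0.002,0,0,0,0.02]
    - [0.003,0,0,0,0.02]
    - [0.004,0,0,0,0.02]
    - [0.005,0,0,0,0.02]
    - [0.006,0,0,0,0.02]
    - [0.006,0,0,0,0.02]
    - [0.006,0,0,0,0.02]

```text
clock: 5.75
tcp_pos: [0.5482, 0.0345, 0.3111]
orientation: [2.165, 2.275, -0.002]
contact_force: [-5.2, -4.3, 7.0]
grip_width: 0.0253
gripper_force: 40.7
```

Request:
carry_out:
  moves:
    - [0.001,0,0,0,0.02]
    - [0.002,0,0,0,0.02]
    - [0.003,0,0,0,0.02]
    - [0.004,0,0,0,0.02]
    - [0.005,0,0,0,0.02]
    - [0.006,0,0,0,0.02]
    - [0.007,0,0,0,0.02]
    - [0.008,0,0,0,0.02]

```text
clock: 6.55
tcp_pos: [0.5482, 0.0382, 0.311]
orientation: [2.166, 2.268, -0.01]
contact_force: [-6.7, -17.9, 10.2]
grip_width: 0.0248
gripper_force: 40.9
```

Request:
carry_out:
  moves:
    - [-0.003,0,0,0,0.02]
    - [-0.003,0,0,0,0.03]
    - [-0.003,0,0,0,0.06]
    - [-0.003,0,0,0,0.085]
    - [-0.003,0,0,0,0.085]
    - [-0.003,0,-0.03,0,0.085]
    - [-0.003,0,-0.07,0,0.085]
    - [-0.003,0,-0.1,0,0.085]

```text
clock: 7.35
tcp_pos: [0.5482, 0.0411, 0.4117]
orientation: [2.163, 2.278, 0.002]
contact_force: [1.0, -0.5, 0.5]
grip_width: 0.0848
gripper_force: 0.0
```

Request:
carry_out:
  moves:
    - [-0.05,0,0,0,0.06]
    - [-0.1,0,0,0,0.06]
    - [-0.14,0,0,0,0.06]
    - [-0.175,0,0,0,0.06]
    - [-0.185,0,0,0,0.06]
    - [-0.185,0,0,0,0.06]
    - [-0.185,0,0,0,0.06]
    - [-0.185,0,0,0,0.06]

```text
clock: 8.15
tcp_pos: [0.5577, -0.1419, 0.4098]
orientation: [-2.16, -2.281, -0.001]
contact_force: [0.4, 0.4, -0.3]
grip_width: 0.0601
gripper_force: 0.0
```

```bash
python3 -c "
from h import *
save('wrist','pics/w2.png'); st()
save('top','pics/top2.png')"
```

```text
t 8.2 tcp [ 0.5577 -0.1421  0.4098] F [ 0.   0.1 -0.2] M [ 0.04 -0.02  0.04] w 0.0602 gf 0.0 zax [ 2.e-04  7.e-04 -1.e+00]
roll needed 0.007234643108199261
```

View pics/w2.png

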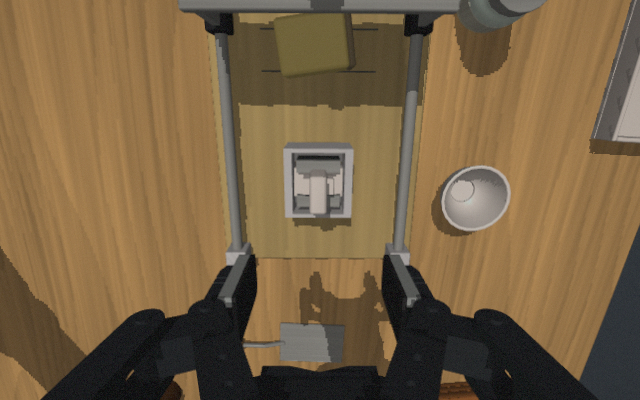

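The block is now uncovered. The housing's outer corners are at about (284,144) and (353,218), and the grip plate is around u 309–328, v 170–215. I'll zoom in there.

```bash
python3 - <<'E'
from h import *
im=cv2.imread('pics/w2.png')[135:225,270:370]
cv2.imwrite('pics/c2.png',cv2.resize(im,None,fx=6,fy=6,interpolation=cv2.INTER_CUBIC))
c=r.calibration('wrist')
P=[atz('wrist',u,v,.06,c) for u,v in [(284,144),(353,144),(353,218),(284,218)]]
print(np.round(P,4),sum(P)/4)
im=cv2.imread('pics/top2.png')[160:255,275:410]
cv2.imwrite('pics/c3.png',cv2.resize(im,None,fx=5.9,fy=5.9,interpolation=cv2.INTER_CUBIC))
E
```

```text
[[ 0.5203 -0.1078  0.06  ]
 [ 0.5873 -0.1041  0.06  ]
 [ 0.594  -0.1808  0.06  ]
 [ 0.5219 -0.1847  0.06  ]] [ 0.55587513 -0.14436334  0.06      ]
```

View pics/c2.png

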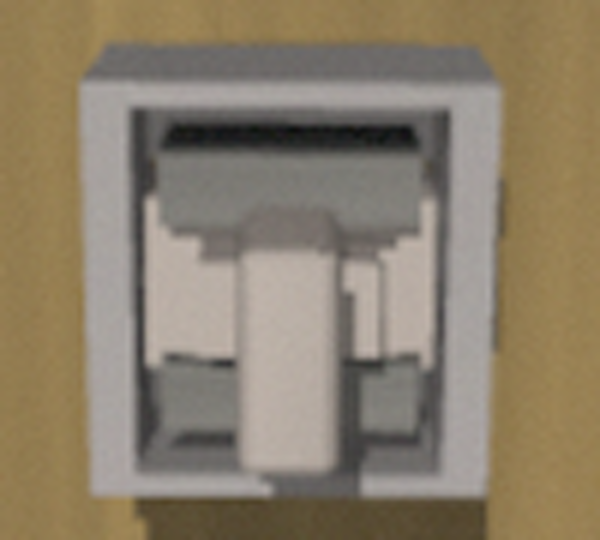

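View pics/c3.png

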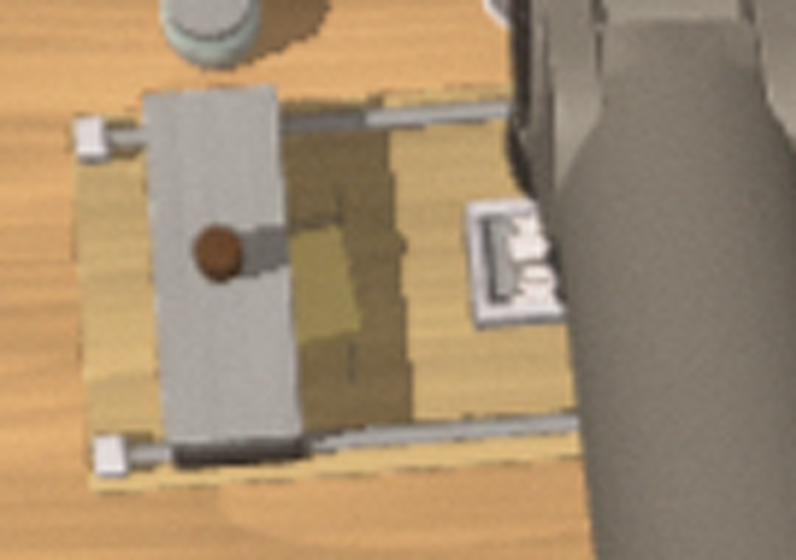

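The crops give the housing's top rim corners at (80,82), (502,82), (487,497) and (92,497), and the plate top from (241,250) to (335,472). In the top view the carriage sits away from the board's end, with the knob at (218,253).

```bash
python3 - <<'E'
from h import *
c=r.calibration('wrist')
f=lambda u,v,z: atz('wrist',270+(u+.5)/6-.5,135+(v+.5)/6-.5,z,c)
P=[f(u,v,.06) for u,v in [(80,82),(502,82),(487,497),(92,497)]]; print(np.round(P,4)); S=sum(P)/4
Q=[f(u,v,.102) for u,v in [(243,250),(335,250),(335,472),(241,472)]]; print(np.round(Q,4)); B=sum(Q)/4
g=lambda u,v,z: atz('top',275+(u+.5)/5.9-.5,160+(v+.5)/5.9-.5,z)
k=g(218,253,.172)
rc=[g(u,v,.122) for u,v in [(143,96),(274,85),(300,436),(162,445)]]
print('sock',S,'block',B,'knob',k,'roof',sum(rc)/4,'knob-B',np.linalg.norm((k-B)[:2]))
for a,b in((0,1),(3,2)): d=P[b]-P[a]; print(np.arctan2(d[1],d[0]))
st([B[0],B[1],.085+.155])
E
```

```text
[[ 0.5193 -0.1119  0.06  ]
 [ 0.5879 -0.1082  0.06  ]
 [ 0.5916 -0.1803  0.06  ]
 [ 0.5228 -0.184   0.06  ]]
[[ 0.5477 -0.1284  0.102 ]
 [ 0.5611 -0.1277  0.102 ]
 [ 0.5631 -0.1619  0.102 ]
 [ 0.549  -0.1627  0.102 ]]
sock [ 0.55541699 -0.14612962  0.06      ] block [ 0.55524489 -0.14519131  0.102     ] knob [0.54455053 0.03277627 0.172     ] roof [0.54721605 0.03405985 0.122     ] knob-B 0.1782886128149309
0.05403148545784992
0.054152434193913954
t 8.25 tcp [ 0.5576 -0.1424  0.4098] F [-0.1 -0.3 -0.4] M [-0.    0.01  0.01] w 0.0601 gf 0.0 zax [ 2.e-04  4.e-04 -1.e+00]
roll needed 0.006783719892759395
shift [-0.0027 -0.0026  0.1698]
```

Request:
carry_out:
  moves:
    - [-0.003,-0.003,0.04,0,0.05]
    - [-0.003,-0.003,0.08,0,0.05]
    - [-0.003,-0.003,0.12,0,0.05]
    - [-0.003,-0.003,0.15,0,0.05]
    - [-0.003,-0.003,0.168,0,0.05]
    - [-0.003,-0.003,0.168,0,0.05]
    - [-0.003,-0.003,0.168,0,0.03]
    - [-0.003,-0.003,0.168,0,0.03]
  force: 30

```text
clock: 9.05
tcp_pos: [0.5554, -0.1471, 0.2432]
orientation: [2.162, 2.276, 0.002]
contact_force: [-0.3, 0.7, 1.0]
grip_width: 0.03
gripper_force: 0.0
```

Request:
carry_out:
  moves:
    - [0,0,0,0,0.01]
    - [0,0,0,0,0.01]
    - [0,0,0,0,0.01]
    - [0,0,0,0,0.01]
    - [0,0,0,0,0.01]
    - [0,0,0,0,0.01]
    - [0,0,0,0,0.01]
    - [0,0,0,0,0.01]

```text
clock: 9.85
tcp_pos: [0.5554, -0.1474, 0.2431]
orientation: [2.163, 2.276, 0.002]
contact_force: [1.0, -0.2, 6.3]
grip_width: 0.0153
gripper_force: 33.7
```

```bash
python3 -c "
from h import *
st()"
```

```text
t 9.85 tcp [ 0.5554 -0.1474  0.2431] F [ 1.  -0.2  6.3] M [ 0.03  0.12 -0.03] w 0.0153 gf 33.7 zax [ 2.6e-03 -5.0e-04 -1.0e+00]
roll needed 0.003872596420906753
```

Request:
carry_out:
  moves:
    - [0.001,0,0,0,0.01]
    - [0.002,0,0,0,0.01]
    - [0.004,0,0,0,0.01]
    - [0.006,0,0,0,0.01]
    - [0.008,0,0,0,0.01]
    - [0.01,0,0,0,0.01]
    - [0.012,0,0,0,0.01]
    - [0.013,0,0,0,0.01]

```text
clock: 10.65
tcp_pos: [0.5547, -0.1391, 0.2433]
orientation: [2.163, 2.268, -0.004]
contact_force: [2.3, -11.5, 4.3]
grip_width: 0.0154
gripper_force: 38.0
```

```bash
python3 -c "
from h import *
st()"
```

```text
t 10.65 tcp [ 0.5547 -0.1391  0.2433] F [  2.3 -11.5   4.3] M [-2.94 -0.44  0.03] w 0.0154 gf 38.0 zax [ 0.0036 -0.0068 -1.    ]
roll needed 0.000144730713639539
```

Request:
carry_out:
  moves:
    - [0.001,0,0,0,0.01]
    - [0.002,0,0,0,0.01]
    - [0.003,0,0,0,0.01]
    - [0.004,0,0,0,0.01]
    - [0.005,0,0,0,0.01]
    - [0.006,0,0,0,0.01]
    - [0.007,0,0,0,0.01]
    - [0.007,0,0,0,0.01]
  force: 25

```text
clock: 11.45
tcp_pos: [0.5543, -0.1318, 0.2431]
orientation: [2.164, 2.269, -0.004]
contact_force: [1.8, -10.2, 5.2]
grip_width: 0.0159
gripper_force: 36.9
```

```bash
python3 -c "
from h import *
st();save('wrist','pics/w3.png')"
```

```text
t 11.45 tcp [ 0.5543 -0.1318  0.2431] F [  1.8 -10.2   5.2] M [-2.75 -0.39  0.01] w 0.0159 gf 36.9 zax [ 0.0032 -0.0062 -1.    ]
roll needed 0.00028116971753263525
```

```bash
python3 -c "
import cv2
im=cv2.imread('pics/w3.png')[110:400,180:460]
cv2.imwrite('pics/c4.png',cv2.resize(im,None,fx=2,fy=2,interpolation=cv2.INTER_CUBIC))"
```

```text
(no output)
```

View pics/c4.png

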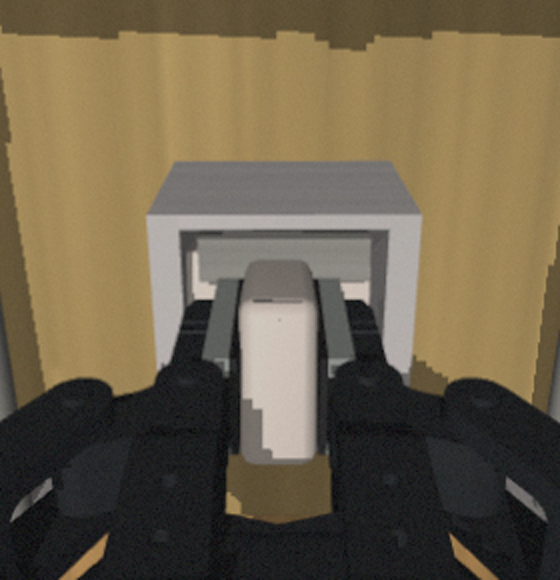

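The crop shows the block leaning between the pads and the +y keeper pushed close to the housing wall, with its inner edge at crop v≈280 and its back edge at ≈237. I'll work out the distances.

```bash
python3 -c "
from h import *
c=r.calibration('wrist')
rim=atz('wrist',180+284/2,110+213/2,.06,c);ke=atz('wrist',180+220/2,110+281/2,.06,c)
inn=atz('wrist',180+284/2,110+231/2,.06,c)
print(rim,inn,ke)"
```

```text
[ 0.55383705 -0.10918597  0.06      ] [ 0.5540809  -0.11400778  0.06      ] [ 0.53831996 -0.12866252  0.06      ]
```

Request:
carry_out:
  moves:
    - [0.001,0,0,0,0.01]
    - [0.002,0,0,0,0.01]
    - [0.003,0,0,0,0.01]
    - [0.003,0,0,0,0.01]
    - [-0.001,0,0,0,0.01]
    - [-0.006,0,0,0,0.01]
    - [-0.011,0,0,0,0.01]
    - [-0.016,0,0,0,0.01]

```text
clock: 12.3
tcp_pos: [0.5552, -0.139, 0.2433]
orientation: [-2.159, -2.279, -0.008]
contact_force: [-3.9, 14.9, 20.7]
grip_width: 0.0154
gripper_force: 40.6
```

Request:
carry_out:
  moves:
    - [-0.004,0,0,0,0.01]
    - [-0.007,0,0,0,0.01]
    - [-0.01,0,0,0,0.01]
    - [-0.012,0,0,0,0.01]
    - [-0.014,0,0,0,0.01]
    - [-0.016,0,0,0,0.01]
    - [-0.018,0,0,0,0.01]
    - [-0.02,0,0,0,0.01]

```text
clock: 13.1
tcp_pos: [0.5565, -0.1548, 0.2457]
orientation: [-2.153, -2.28, -0.011]
contact_force: [-11.7, 17.0, 41.0]
grip_width: 0.0157
gripper_force: 57.4
```

```bash
python3 -c "
from h import *
st()"
```

```text
t 13.1 tcp [ 0.5565 -0.1548  0.2457] F [-11.7  17.   41. ] M [ 3.79  3.11 -0.16] w 0.0157 gf 57.4 zax [ 7.0e-04  9.1e-03 -1.0e+00]
roll needed 0.010192655346690116
```

Request:
carry_out:
  moves:
    - [0,0,-0.001,0,0.01]
    - [0,0,-0.002,0,0.01]
    - [0,0,-0.002,0,0.016]
    - [0.003,0,-0.002,0,0.02]
    - [0.006,0,-0.002,0,0.022]
    - [0.006,0,-0.002,0,0.022]
    - [0.006,0,-0.002,0,0.022]
    - [0.006,0,-0.002,0,0.022]
  force: 20

```text
clock: 13.9
tcp_pos: [0.5569, -0.1561, 0.2459]
orientation: [2.16, 2.276, 0.007]
contact_force: [0.4, 2.3, 11.6]
grip_width: 0.0222
gripper_force: 6.0
```

```bash
python3 -c "
from h import *
st();im=save('wrist','pics/w4.png')
im=cv2.imread('pics/w4.png')[110:400,180:460]
cv2.imwrite('pics/c5.png',cv2.resize(im,None,fx=2,fy=2,interpolation=cv2.INTER_CUBIC))"
```

```text
t 13.9 tcp [ 0.5569 -0.1561  0.2459] F [ 0.4  2.3 11.6] M [ 0.59 -0.21  0.  ] w 0.0222 gf 6.0 zax [ 5.3e-03  7.0e-04 -1.0e+00]
roll needed 0.005237328257587721
```

View pics/c5.png

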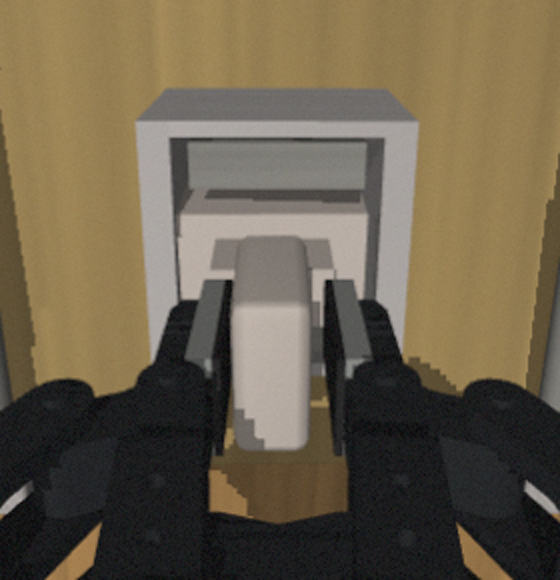

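The block is leaning towards −y with its foot low in the socket. The foot's +y edge is at crop v≈205 and the plate top spans v≈302–448. I'll work out the distances.

```bash
python3 -c "
from h import *
c=r.calibration('wrist')
for n,u,v,z in [('rim+y',275,122,.06),('kedge',275,190,.06),('foot+y',275,206,.053),('plate+y',270,302,.102),('plate-y',270,448,.102),('platebottom+y',270,237,.068),('footL',180,206,.053),('footR',367,206,.053),('plateL',234,302,.102),('plateR',308,302,.102)]:
  print(n,atz('wrist',180+u/2,110+v/2,z,c).round(4))
st()"
```

```text
rim+y [ 0.5534 -0.11    0.06  ]
kedge [ 0.5543 -0.1274  0.06  ]
foot+y [ 0.5546 -0.1341  0.053 ]
plate+y [ 0.5537 -0.1362  0.102 ]
plate-y [ 0.5554 -0.1704  0.102 ]
platebottom+y [ 0.5535 -0.1368  0.068 ]
footL [ 0.5296 -0.1354  0.053 ]
footR [ 0.5789 -0.1329  0.053 ]
plateL [ 0.5468 -0.1365  0.102 ]
plateR [ 0.5611 -0.1358  0.102 ]
t 13.95 tcp [ 0.5569 -0.1561  0.2459] F [ 1.4  2.1 12. ] M [ 0.56 -0.25  0.03] w 0.0219 gf 6.0 zax [ 5.3e-03  7.0e-04 -1.0e+00]
roll needed 0.005225633284075229
```

Request:
carry_out:
  moves:
    - [0,0,0,0,0.04]
    - [0,0,0,0,0.04]
    - [0,-0.001,-0.002,0,0.04]
    - [0,-0.002,-0.003,0,0.04]
    - [0,-0.002,-0.003,0,0.04]
    - [0,-0.002,-0.003,0,0.04]
    - [0,-0.002,-0.003,0,0.04]
    - [0,-0.002,-0.003,0,0.04]

```text
clock: 14.75
tcp_pos: [0.5531, -0.1574, 0.2466]
orientation: [-2.164, -2.277, 0.0]
contact_force: [0.2, -0.3, 0.6]
grip_width: 0.0399
gripper_force: 0.0
```

```bash
python3 -c "
from h import *
st();im=save('wrist','pics/w5.png')
im=cv2.imread('pics/w5.png')[110:400,180:460]
cv2.imwrite('pics/c6.png',cv2.resize(im,None,fx=2,fy=2,interpolation=cv2.INTER_CUBIC))"
```

```text
t 14.75 tcp [ 0.5531 -0.1574  0.2466] F [ 0.2 -0.3  0.6] M [-0.01  0.01 -0.01] w 0.0399 gf 0.0 zax [-2.e-04  1.e-04 -1.e+00]
roll needed 0.003992593328872009
```

View pics/c6.png

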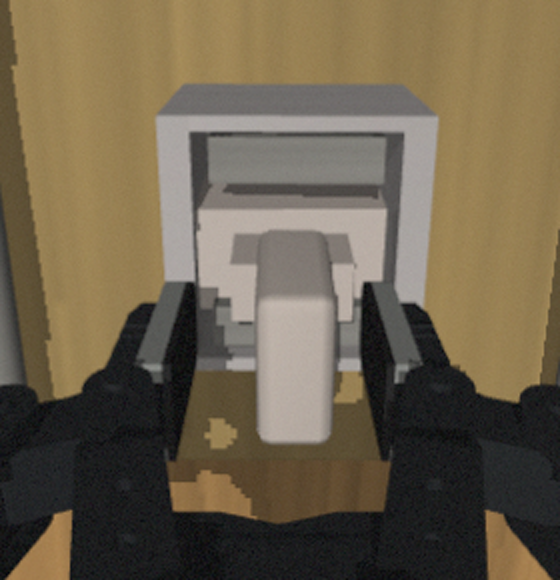

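Request:
carry_out:
  moves:
    - [0.002,0.001,-0.002,0,0.04]
    - [0.004,0.0025,-0.003,0,0.04]
    - [0.004,0.0025,-0.003,0,0.03]
    - [0.004,0.0025,-0.003,0,0.01]
    - [0.004,0.0025,-0.003,0,0.01]
    - [0.004,0.0025,-0.003,0,0.01]
    - [0.004,0.0025,-0.003,0,0.01]
    - [0.004,0.0025,-0.003,0,0.01]
  force: 20

```text
clock: 15.6
tcp_pos: [0.5558, -0.1532, 0.2499]
orientation: [2.163, 2.277, 0.001]
contact_force: [3.4, 0.5, 0.0]
grip_width: 0.0157
gripper_force: 24.0
```

```bash
python3 -c "
from h import *
st()"
```

```text
t 15.6 tcp [ 0.5558 -0.1532  0.2499] F [3.4 0.5 0. ] M [ 0.22 -0.58  0.03] w 0.0157 gf 24.0 zax [ 1.2e-03  1.0e-04 -1.0e+00]
roll needed 0.004177383088530447
```

Request:
carry_out:
  moves:
    - [-0.002,0,0,0,0.01]
    - [-0.004,0,0,0,0.01]
    - [-0.006,0,0,0,0.01]
    - [-0.008,0,0,0,0.01]
    - [-0.009,0,0,0,0.01]
    - [-0.01,0,0,0,0.01]
    - [-0.011,0,0,0,0.01]
    - [-0.012,0,0,0,0.01]

```text
clock: 16.4
tcp_pos: [0.5565, -0.1623, 0.2502]
orientation: [-2.16, -2.278, -0.005]
contact_force: [0.5, 10.2, 6.4]
grip_width: 0.0156
gripper_force: 25.1
```

```bash
python3 -c "
from h import *
st()"
```

```text
t 16.4 tcp [ 0.5565 -0.1623  0.2502] F [ 0.5 10.2  6.4] M [ 2.3  -0.1  -0.05] w 0.0156 gf 25.1 zax [ 5.0e-04  3.9e-03 -1.0e+00]
roll needed 0.006287213035788511
```

Request:
carry_out:
  moves:
    - [-0.001,0,0,0,0.01]
    - [-0.002,0,0,0,0.01]
    - [-0.003,0,0,0,0.01]
    - [-0.003,0,0,0,0.01]
    - [-0.003,0,0,0,0.01]
    - [-0.001,0,0,0,0.01]
    - [0.001,0,0,0,0.01]
    - [0.003,0,0,0,0.01]

```text
clock: 17.2
tcp_pos: [0.5563, -0.1621, 0.2502]
orientation: [2.162, 2.277, 0.001]
contact_force: [2.8, 0.6, 3.7]
grip_width: 0.016
gripper_force: 24.8
```

```bash
python3 -c "
from h import *
st()"
```

```text
t 17.2 tcp [ 0.5563 -0.1621  0.2502] F [2.8 0.6 3.7] M [-0.25 -0.71  0.09] w 0.016 gf 24.8 zax [ 1.4e-03 -3.0e-04 -1.0e+00]
roll needed 0.004657497349727452
```

Request:
carry_out:
  moves:
    - [0.003,0,0,0,0.01]
    - [0.006,0,0,0,0.01]
    - [0.009,0,0,0,0.01]
    - [0.012,0,0,0,0.01]
    - [0.015,0,0,0,0.01]
    - [0.017,0,0,0,0.01]
    - [0.016,0,0,0,0.01]
    - [0.016,0,0,0,0.01]

```text
clock: 18.0
tcp_pos: [0.5552, -0.1464, 0.2496]
orientation: [2.164, 2.277, 0.001]
contact_force: [4.5, 0.2, -3.2]
grip_width: 0.0156
gripper_force: 24.0
```

```bash
python3 -c "
from h import *
st()"
```

```text
t 18.0 tcp [ 0.5552 -0.1464  0.2496] F [ 4.5  0.2 -3.2] M [-0.02 -1.2  -0.03] w 0.0156 gf 24.0 zax [ 5.e-04  3.e-04 -1.e+00]
roll needed 0.0037526346892220175
```

Next I'll let the block settle, then measure the plate again numerically. I've used all 10 picture views.

Request:
carry_out:
  moves:
    - [0,0,0,0,0.02]
    - [0,0,0,0,0.035]
    - [0,0,0,0,0.035]
    - [0,0,0,0,0.035]
    - [0,0,0,0,0.035]
    - [0,0,0,0,0.035]
    - [0,0,0,0,0.035]
    - [0,0,0,0,0.035]

```text
clock: 18.8
tcp_pos: [0.555, -0.1463, 0.2497]
orientation: [-2.164, -2.277, 0.0]
contact_force: [-0.9, 0.2, -0.2]
grip_width: 0.0349
gripper_force: 0.0
```

```bash
python3 -c "
from h import *
st();im=save('wrist','pics/w6.png'); c=r.calibration('wrist')
S=np.array([.5556,-.146]);e=np.array([-.05,.9987])
for n,y,z in [('plate+y',.018,.102),('plate-y',-.018,.102),('platebot+y',.018,.068),('foot+y',.015,.052),('rim+y',.036,.06),('rimin',.031,.06)]:
  print(n,proj('wrist',[*(S+e*y),z],c).round(1))
u=int(proj('wrist',[*S,.102],c)[0]); g=cv2.cvtColor(im,cv2.COLOR_RGB2GRAY)
print(u,'row:',g[260,u-40:u+40].tolist());
for k in (u,u+16):print(k,'col:',[(v,int(g[v,k-1:k+2].mean())) for v in range(140,345,2)])"
```

```text
t 18.8 tcp [ 0.555  -0.1463  0.2497] F [-0.9  0.2 -0.2] M [-0.06  0.03 -0.  ] w 0.0349 gf 0.0 zax [-1.e-04 -0.e+00 -1.e+00]
roll needed 0.00395367281418476
plate+y [323.9 260.4]
plate-y [323.4 334.6]
platebot+y [323.  227.7]
foot+y [322.6 221.5]
rim+y [323.  188.5]
rimin [322.9 198. ]
323 row: [130, 133, 108, 111, 107, 108, 106, 108, 108, 105, 133, 152, 149, 148, 147, 149, 150, 150, 150, 149, 149, 149, 148, 141, 129, 121, 127, 134, 137, 138, 137, 138, 135, 134, 135, 136, 138, 138, 137, 139, 135, 139, 137, 136, 134, 135, 136, 133, 134, 125, 111, 99, 82, 81, 131, 147, 150, 148, 147, 148, 151, 150, 147, 147, 147, 150, 159, 164, 163, 162, 164, 163, 103, 26, 17, 10, 19, 28, 25, 52]
323 col: [(140, 134), (142, 134), (144, 136), (146, 135), (148, 136), (150, 134), (152, 136), (154, 136), (156, 135), (158, 134), (160, 136), (162, 136), (164, 136), (166, 135), (168, 122), (170, 112), (172, 113), (174, 112), (176, 111), (178, 113), (180, 115), (182, 112), (184, 111), (186, 113), (188, 157), (190, 172), (192, 171), (194, 171), (196, 72), (198, 114), (200, 131), (202, 128), (204, 127), (206, 128
[... 1342 characters left out ...]
24, 79), (226, 148), (228, 150), (230, 148), (232, 147), (234, 148), (236, 148), (238, 158), (240, 162), (242, 161), (244, 162), (246, 159), (248, 149), (250, 148), (252, 147), (254, 149), (256, 147), (258, 147), (260, 148), (262, 147), (264, 147), (266, 148), (268, 146), (270, 151), (272, 157), (274, 142), (276, 117), (278, 118), (280, 118), (282, 118), (284, 120), (286, 115), (288, 114), (290, 88), (292, 80), (294, 81), (296, 84), (298, 83), (300, 84), (302, 87), (304, 98), (306, 97), (308, 94), (310, 89), (312, 93), (314, 95), (316, 94), (318, 90), (320, 89), (322, 89), (324, 86), (326, 84), (328, 81), (330, 80), (332, 77), (334, 78), (336, 78), (338, 79), (340, 79), (342, 77), (344, 79)]
```

```bash
cat >> h.py <<'E'
from scipy.optimize import least_squares
def fitlean(obs,x0=.5556,yc=-.146):
    c=r.calibration('wrist')
    def pts(p):
        th,dy,dz=p; out=[]
        for y,z,v in obs:
            s=-.005 if th>0 else .005   # th>0: lean to -y
            Y=s+(y-s)*np.cos(th)-z*np.sin(th); Z=(y-s)*np.sin(th)+z*np.cos(th)
            out.append(proj('wrist',[x0,yc+dy+Y,.012+dz+Z],c)[1]-v)
        return out
    f=least_squares(pts,[.1,0,0],x_scale=[.1,.003,.003]); print('lean,dy,dz',f.x.round(4),'res',f.fun.round(1))
E
python3 -c "
from h import *
fitlean([(.018,.056,258),(.018,.090,313),(.015,.040,237),(.008,.040,247)])"
```

```text
lean,dy,dz [ 0.4283  0.0024 -0.0174] res [-1.1  0.3  1.7 -0.8]
```

```bash
python3 -c "
from h import *
fitlean([(.018,.056,258),(.018,.090,313),(.015,.040,225)])
fitlean([(.018,.056,258),(.018,.090,313),(.015,.040,237)])
fitlean([(.018,.056,258),(.018,.090,313),(.015,.040,248)])
im=cv2.imread('pics/w6.png',0)
for k in (300,312,347):print(k,'col:',[(v,int(im[v,k-1:k+2].mean())) for v in range(186,300,3)])
for v in (232,242,253,285,320):print(v,'row:',[(k,int(im[v,k])) for k in range(270,376,3)])
"
```

```text
lean,dy,dz [1.6956 0.0718 0.0538] res [ 0. -0.  0.]
lean,dy,dz [ 0.7241  0.007  -0.0372] res [-0.  0. -0.]
lean,dy,dz [-0.044   0.0033  0.0434] res [0. 0. 0.]
300 col: [(186, 112), (189, 173), (192, 172), (195, 143), (198, 119), (201, 127), (204, 125), (207, 130), (210, 129), (213, 134), (216, 134), (219, 119), (222, 79), (225, 147), (228, 146), (231, 148), (234, 147), (237, 153), (240, 161), (243, 162), (246, 158), (249, 147), (252, 147), (255, 147), (258, 147), (261, 147), (264, 147), (267, 145), (270, 152), (273, 161), (276, 160), (279, 162), (282, 161), (285, 161), (288, 160), (291, 122), (294, 125), (297, 106)]
312 col: [(186, 111), (189, 172), (192, 173), (195, 138), (198, 119), (201, 129), (204, 127), (207, 129), (210, 129), (213, 133), (216, 135), (219, 118), (222, 79), (225, 146), (228, 148), (231, 148), (234, 147), (237, 151), (240, 160), (243, 162), (246, 158), (249, 148), (252, 148), (255, 146), (258, 127), (261, 146), (264, 147), (267, 147), (270, 148), (273, 149), (276, 147), (279, 149), (282, 150), (285, 150), (288, 150), (291, 150), (294, 151), (297, 150)]
347 col: [(
[... 1912 characters left out ...]
(306, 141), (309, 150), (312, 152), (315, 150), (318, 149), (321, 148), (324, 146), (327, 149), (330, 147), (333, 137), (336, 120), (339, 106), (342, 163), (345, 160), (348, 150), (351, 132), (354, 95), (357, 22), (360, 27), (363, 19), (366, 28), (369, 71), (372, 89), (375, 92)]
320 row: [(270, 32), (273, 17), (276, 15), (279, 83), (282, 80), (285, 78), (288, 81), (291, 135), (294, 137), (297, 108), (300, 78), (303, 104), (306, 158), (309, 167), (312, 169), (315, 168), (318, 168), (321, 165), (324, 166), (327, 167), (330, 167), (333, 163), (336, 131), (339, 80), (342, 80), (345, 80), (348, 81), (351, 78), (354, 80), (357, 79), (360, 50), (363, 23), (366, 18), (369, 24), (372, 18), (375, 28)]
```

```bash
cat >> h.py <<'E'
def fit2(obs,free=True,x0=(0.2,.5556,-.146,.012)):
    # obs: (x,y,z,u|None,v|None) in block frame ; params lean(to -y), origin xyz
    c=r.calibration('wrist'); Y=R.from_rotvec([0,0,.052])
    def f(p):
        M=Y*R.from_rotvec([p[0],0,0]); e=[]
        for x,y,z,u,v in obs:
            q=proj('wrist',M.apply([x,y,z])+p[1:4],c)
            if u is not None:e.append(q[0]-u)
            if v is not None:e.append(q[1]-v)
        return e
    s=least_squares(f,x0,x_scale=[.1,.005,.005,.005]); print('lean,xyz',s.x.round(4),'res',s.fun.round(1)); return s.x
E
python3 -c "
from h import *
N=None
obs=[(-.025,.015,.04,277.5,237.5),(.025,.015,.04,366,237.5),(-.015,.008,.04,293,248),(.015,.008,.04,349,248),(-.015,.008,.056,N,270.5),(0,.018,.056,N,258),(0,.018,.09,N,314),(-.008,.018,.075,306,N),(.008,.018,.075,335,N)]
fit2(obs)
# keeper edges check
c=r.calibration('wrist');print('keep+ edge',atz('wrist',323,219,.06,c),'rim',atz('wrist',323,187.5,.06,c))"
```

```text
lean,xyz [ 0.3502  0.5546 -0.1425  0.0077] res [-0.9  1.4 -0.7  1.4  1.9 -0.4 -2.1 -0.4 -1.3 -1.5  0.7 -1.6  3.2]
keep+ edge [ 0.55472902 -0.12646865  0.06      ] rim [ 0.55379374 -0.10950442  0.06      ]
```

Request:
carry_out:
  moves:
    - [0,0,-0.02,0,0.045]
    - [0,0,-0.05,0,0.06]
    - [0,0,-0.07,0,0.085]
    - [0,0,-0.07,0,0.085]
    - [0,0,-0.07,0,0.085]
    - [0,0,-0.07,0,0.085]
    - [0,0,-0.07,0,0.085]
    - [0,0,-0.07,0,0.085]

```text
clock: 19.65
tcp_pos: [0.5548, -0.1463, 0.3189]
orientation: [-2.163, -2.276, 0.001]
contact_force: [-0.3, 0.9, -0.2]
grip_width: 0.0852
gripper_force: 0.0
```

```bash
python3 -c "
from h import *
o,M=st(); print(o['joints'].round(3))"
```

```text
t 19.65 tcp [ 0.5548 -0.1463  0.3189] F [-0.3  0.9 -0.2] M [ 0.01 -0.02 -0.04] w 0.0852 gf 0.0 zax [-1.4e-03  4.0e-04 -1.0e+00]
roll needed 0.004053046943211645
[ 4.800e-01  4.430e-01 -4.220e-01  1.859e+00  2.280e-01  8.880e-01
 -1.000e-03]
```

Request:
carry_out:
  moves:
    - [-0.009,0,0,-1.57,0.085]
    - [-0.009,0,0,-1.57,0.085]
    - [-0.009,0,0,-1.57,0.085]
    - [-0.009,0,0,-1.57,0.085]
    - [-0.009,0,0,-1.57,0.085]
    - [-0.009,0,0,-1.57,0.085]
    - [-0.009,0,0,-1.57,0.085]
    - [-0.009,0,0,-1.57,0.085]

```text
clock: 20.45
tcp_pos: [0.5554, -0.1554, 0.3193]
orientation: [-0.491, -3.102, -0.0]
contact_force: [1.5, 1.1, 0.4]
grip_width: 0.0852
gripper_force: 0.0
```

```bash
python3 -c "
from h import *
st([.5562,-.155,.318],yaw=.052+np.pi/2)"
```

```text
t 20.45 tcp [ 0.5554 -0.1554  0.3193] F [1.5 1.1 0.4] M [ 0.01 -0.03 -0.01] w 0.0852 gf 0.0 zax [-6.e-04  2.e-04 -1.e+00]
roll needed -0.365645848850616
shift [-0.0007  0.0006  0.0013]
```

Request:
carry_out:
  moves:
    - [0,0,0,-0.366,0.085]
    - [0,0,0,-0.366,0.085]
    - [0,0,0,-0.366,0.085]
    - [0,0,0,-0.366,0.085]
    - [0,0,0,-0.366,0.085]
    - [0,0,0,-0.366,0.085]
    - [0,0,0,-0.366,0.085]
    - [0,0,0,-0.366,0.085]

```text
clock: 21.25
tcp_pos: [0.5555, -0.1552, 0.3197]
orientation: [-0.072, 3.141, -0.0]
contact_force: [0.1, -0.1, -0.2]
grip_width: 0.0851
gripper_force: 0.0
```

```bash
python3 - <<'E'
from h import *
st([.5560,-.155,.244],yaw=.052+np.pi/2)
im=save('wrist','pics/w7.png'); c=r.calibration('wrist')
p=R.from_euler('z',.052)*R.from_rotvec([.35,0,0])
for q in [(-.008,.018,.09),(.008,.018,.09),(.008,-.018,.09),(-.008,-.018,.09)]: print(proj('wrist',p.apply(q)+[.5546,-.1425,.0077],c).round(1))
g=cv2.cvtColor(im,cv2.COLOR_RGB2GRAY)
q=proj('wrist',p.apply((0,0,.09))+[.5546,-.1425,.0077],c).astype(int);print(q)
print([(u,int(g[q[1],u])) for u in range(q[0]-70,q[0]+70,3)]);print([(v,int(g[v,q[0]])) for v in range(q[1]-45,min(399,q[1]+45),3)])
E
```

```text
t 21.25 tcp [ 0.5555 -0.1552  0.3197] F [ 0.1 -0.1 -0.2] M [-0.03 -0.03  0.01] w 0.0851 gf 0.0 zax [ 0.e+00 -1.e-04 -1.e+00]
roll needed -0.006198861519608689
shift [-0.0005  0.0002  0.0757]
[315.  218.6]
[315.3 242. ]
[265.4 234.5]
[264.  212.2]
[289 226]
[(219, 79), (222, 82), (225, 80), (228, 82), (231, 81), (234, 77), (237, 81), (240, 81), (243, 80), (246, 81), (249, 83), (252, 79), (255, 81), (258, 79), (261, 80), (264, 84), (267, 80), (270, 94), (273, 169), (276, 171), (279, 169), (282, 172), (285, 173), (288, 173), (291, 173), (294, 172), (297, 175), (300, 175), (303, 175), (306, 176), (309, 176), (312, 177), (315, 177), (318, 195), (321, 140), (324, 83), (327, 77), (330, 140), (333, 147), (336, 172), (339, 158), (342, 112), (345, 78), (348, 85), (351, 89), (354, 79), (357, 141)]
[(181, 67), (184, 139), (187, 138), (190, 138), (193, 133), (196, 133), (199, 129), (202, 84), (205, 98), (208, 103), (211, 107), (214, 106), (217, 148), (220, 170), (223, 173), (226, 172), (229, 116), (232, 114), (235, 115), (238, 90), (241, 88), (244, 108), (247, 146), (250, 180), (253, 149), (256, 142), (259, 139), (262, 141), (265, 141), (268, 140)]
```

Request:
carry_out:
  moves:
    - [0,0,0.03,0,0.085]
    - [0,0,0.055,0,0.085]
    - [0,0,0.07,0,0.085]
    - [0,0,0.076,0,0.085]
    - [0,0,0.076,0,0.085]
    - [0,0,0.076,0,0.075]
    - [0,0,0.076,0,0.07]
    - [0,0,0.076,0,0.065]
  force: 20

```text
clock: 22.1
tcp_pos: [0.5559, -0.1554, 0.2446]
orientation: [-0.072, 3.139, -0.001]
contact_force: [-0.2, -0.9, 0.5]
grip_width: 0.0649
gripper_force: 0.2
```

```bash
python3 -c "
from h import *
st([.5557,-.146,.244],yaw=.052+np.pi/2)"
```

```text
t 22.1 tcp [ 0.5559 -0.1554  0.2446] F [-0.2 -0.9  0.5] M [-0.1  -0.02 -0.  ] w 0.0649 gf 0.2 zax [ 1.5e-03 -5.0e-04 -1.0e+00]
roll needed -0.005939564440968548
shift [-0.0003  0.0094  0.0006]
```

Now I'll shift towards +y, with the −y pad pushing the block upright, while closing gently.

Request:
carry_out:
  moves:
    - [0,0.001,0,0,0.062]
    - [0,0.003,0,0,0.058]
    - [0,0.005,0,0,0.054]
    - [0,0.007,0,0,0.05]
    - [0,0.009,0,0,0.046]
    - [0,0.009,0,0,0.042]
    - [0,0.009,0,0,0.04]
    - [0,0.009,0,0,0.04]
  force: 20

```text
clock: 22.9
tcp_pos: [0.5551, -0.1464, 0.2436]
orientation: [0.072, -3.141, -0.0]
contact_force: [0.0, -0.1, 0.1]
grip_width: 0.0403
gripper_force: 0.2
```

```bash
python3 -c "
from h import *
st([.5557,-.146,.244],yaw=.052+np.pi/2)"
```

```text
t 22.9 tcp [ 0.5551 -0.1464  0.2436] F [ 0.  -0.1  0.1] M [-0.03 -0.01  0.03] w 0.0403 gf 0.2 zax [-1.e-04  0.e+00 -1.e+00]
roll needed -0.005906209264783913
shift [-0.0007  0.0004 -0.0004]
```

Request:
carry_out:
  moves:
    - [0,0,0,0,0.038]
    - [0,0,0,0,0.036]
    - [0,0,0,0,0.034]
    - [0,0,0,0,0.03]
    - [0,0,0,0,0.03]
    - [0,0,0,0,0.03]
    - [0,0,0,0,0.03]
    - [0,0,0,0,0.03]
  force: 30

```text
clock: 23.7
tcp_pos: [0.5552, -0.146, 0.244]
orientation: [-0.073, 3.14, 0.0]
contact_force: [-1.9, 1.6, 5.5]
grip_width: 0.0364
gripper_force: 30.4
```

```bash
python3 -c "
from h import *
st([.5557,-.146,.244],yaw=.052+np.pi/2)
im=save('wrist','pics/w8.png'); c=r.calibration('wrist')
g=cv2.cvtColor(im,cv2.COLOR_RGB2GRAY)
q=proj('wrist',[.5555,-.146,.102],c).astype(int);print(q)
for y in(-.018,.018):
  for x in (-.008,.008): print(proj('wrist',[.5555+x-.05*y,-.146+y,.102],c).round(1))
print([(u,int(g[q[1],u])) for u in range(q[0]-60,q[0]+60,3)]);print([(v,int(g[v,q[0]])) for v in range(q[1]-60,min(399,q[1]+45),3)])"
```

```text
t 23.7 tcp [ 0.5552 -0.146   0.244 ] F [-1.9  1.6  5.5] M [0.5  0.35 0.03] w 0.0364 gf 30.4 zax [ 3.e-04  3.e-04 -1.e+00]
roll needed -0.005436328856117223
shift [-0.0005 -0.0001  0.    ]
[315 309]
[270.7 292.2]
[270.7 326. ]
[362.4 291.9]
[358.9 325.7]
[(255, 25), (258, 29), (261, 32), (264, 18), (267, 19), (270, 30), (273, 24), (276, 113), (279, 121), (282, 121), (285, 120), (288, 122), (291, 120), (294, 118), (297, 117), (300, 119), (303, 120), (306, 120), (309, 121), (312, 123), (315, 120), (318, 119), (321, 120), (324, 122), (327, 121), (330, 122), (333, 118), (336, 118), (339, 122), (342, 200), (345, 201), (348, 201), (351, 198), (354, 120), (357, 115), (360, 102), (363, 21), (366, 12), (369, 36), (372, 32)]
[(249, 199), (252, 199), (255, 103), (258, 94), (261, 98), (264, 98), (267, 112), (270, 97), (273, 101), (276, 98), (279, 102), (282, 96), (285, 102), (288, 100), (291, 113), (294, 125), (297, 120), (300, 119), (303, 121), (306, 119), (309, 120), (312, 122), (315, 120), (318, 119), (321, 113), (324, 138), (327, 140), (330, 137), (333, 137), (336, 114), (339, 88), (342, 86), (345, 84), (348, 81), (351, 65)]
```

Width 36.4 mm on the 36 mm plate, and the plate top is where it should be, so the block is upright and centred. I'll lift it slowly.

Request:
carry_out:
  moves:
    - [0,0,-0.001,0,0.03]
    - [0,0,-0.002,0,0.03]
    - [0,0,-0.003,0,0.03]
    - [0,0,-0.004,0,0.03]
    - [0,0,-0.005,0,0.03]
    - [0,0,-0.006,0,0.03]
    - [0,0,-0.007,0,0.03]
    - [0,0,-0.008,0,0.03]
  force: 40

```text
clock: 24.55
tcp_pos: [0.5551, -0.1463, 0.2518]
orientation: [-0.073, 3.141, -0.0]
contact_force: [-0.7, -0.6, -1.5]
grip_width: 0.0362
gripper_force: 39.3
```

```bash
python3 -c "
from h import *
st()"
```

```text
t 24.55 tcp [ 0.5551 -0.1463  0.2518] F [-0.7 -0.6 -1.5] M [ 0.04  0.06 -0.01] w 0.0362 gf 39.3 zax [ 0. -0. -1.]
roll needed 1.5699906878309877
```

Request:
carry_out:
  moves:
    - [0,0,-0.004,0,0.03]
    - [0,0,-0.01,0,0.03]
    - [0,0,-0.016,0,0.03]
    - [0,0,-0.022,0,0.03]
    - [0,0,-0.028,0,0.03]
    - [0,0,-0.034,0,0.03]
    - [0,0,-0.038,0,0.03]
    - [0,0,-0.04,0,0.03]

```text
clock: 25.35
tcp_pos: [0.5552, -0.1464, 0.2923]
orientation: [-0.072, 3.14, -0.0]
contact_force: [0.2, 0.6, -2.2]
grip_width: 0.0351
gripper_force: 41.0
```

Request:
carry_out:
  moves:
    - [0,0,-0.004,0,0.03]
    - [0,0,-0.009,0,0.03]
    - [0,0,-0.014,0,0.03]
    - [0,0,-0.018,0,0.03]
    - [0,0,-0.02,0,0.03]
    - [0,0,-0.02,0,0.03]
    - [0,0,-0.02,0,0.03]
    - [0,0,-0.02,0,0.03]

```text
clock: 26.15
tcp_pos: [0.555, -0.1464, 0.3115]
orientation: [0.073, -3.14, -0.0]
contact_force: [-0.1, 0.2, -2.2]
grip_width: 0.0352
gripper_force: 41.0
```

```bash
python3 -c "
from h import *
st()
im=save('wrist','pics/w9.png'); c=r.calibration('wrist')
g=cv2.cvtColor(im,cv2.COLOR_RGB2GRAY)
q=proj('wrist',[.5555,-.146,.170],c).astype(int);print(q)
print([(u,int(g[q[1],u])) for u in range(q[0]-60,q[0]+60,3)]);print([(v,int(g[v,q[0]])) for v in range(q[1]-60,min(399,q[1]+45),3)])
save('top','pics/top3.png');save('scene','pics/scene3.png')
a=cv2.imread('pics/top2.png',0)[170:250,285:345].astype(int);b=cv2.imread('pics/top3.png',0)[170:250,285:345].astype(int)
print('carriage area diff',abs(a-b).mean(),(abs(a-b)>40).sum())"
```

```text
t 26.15 tcp [ 0.555  -0.1464  0.3115] F [-0.1  0.2 -2.2] M [ 0.01  0.04 -0.03] w 0.0352 gf 41.0 zax [-4.e-04  1.e-04 -1.e+00]
roll needed 1.5699662397209708
[316 310]
[(256, 23), (259, 26), (262, 31), (265, 21), (268, 26), (271, 31), (274, 16), (277, 117), (280, 120), (283, 120), (286, 122), (289, 121), (292, 122), (295, 118), (298, 121), (301, 120), (304, 122), (307, 123), (310, 123), (313, 121), (316, 123), (319, 120), (322, 121), (325, 122), (328, 120), (331, 120), (334, 122), (337, 120), (340, 203), (343, 204), (346, 121), (349, 121), (352, 121), (355, 123), (358, 116), (361, 99), (364, 25), (367, 33), (370, 28), (373, 21)]
[(250, 123), (253, 126), (256, 100), (259, 101), (262, 100), (265, 100), (268, 99), (271, 103), (274, 99), (277, 101), (280, 100), (283, 101), (286, 101), (289, 111), (292, 124), (295, 125), (298, 123), (301, 122), (304, 122), (307, 123), (310, 123), (313, 120), (316, 121), (319, 116), (322, 135), (325, 149), (328, 153), (331, 150), (334, 154), (337, 150), (340, 134), (343, 89), (346, 92), (349, 89), (352, 205)]
carriage area diff 1.6725 0
```

```bash
python3 -c "
from h import *
print(r.hand_in())"
```

```text
the job is handed in; nothing more can be done
None
```

Job handed in at about 26 s: the carriage is at its end stop, both keepers gave way, and the block is held upright and still with its underside about 2 cm above the socket (gripped across its 36 mm ends rather than its 16 mm thickness, because it had tipped over in the socket and closing on the ends stood it up again).

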